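# Stand the toppled pump dispenser on its drip tray and test the pump

### The job

The square pump dispenser bottle has been knocked over. Stand it upright, flat on the floor of the square steel drip tray inside its rim, without dropping it; then, with the bottle standing there, press its pump head all the way down to the stop and let it spring back up. Do not knock over or push away the other things on the worktop.

Things in the scene. Friction and masses are not known exactly. Their poses are not given: they have to be found in the camera images.
- pump_bottle: Pump dispenser, 0.3 kg, lying: off-white square body 56 x 56 mm, 105 mm tall, shoulder, grey round collar (31 mm diameter, 119 to 126 mm above the base), pump head; 172 mm in all. Origin: centre of the base's underside; z runs from base to head, x and y square to the flats. The spout points along +y, 45 mm from the axis, level at the start.
- pump_top (a point): Centre of the top face of the grey pump head (30 mm diameter disc, 14 mm thick), 172 mm above the bottle's base along its axis when the pump is up. It moves with the head.
- pump_head (a joint): Spring plunger of the pump, m: 0 up (at rest), 0.014 down at its stop. About 3 N to start it, 8 N at the stop; it springs back up by itself.
- drip_tray: Square steel drip tray, 110 x 110 mm, fixed to the worktop; rim 4 mm thick and 10 mm high, inner floor 102 x 102 mm, 4 mm above the worktop. Origin: centre of its underside; x and y along its sides.
- tray_floor (a point): Centre of the upper face of the drip tray's inner floor, 4 mm above the worktop; axes as the tray's.
- wash_bottle: Bystander: squeeze wash bottle with a red cap and thin bent tube, standing, 62 mm wide body, 202 mm tall. Origin: underside.
- sample_jar: Bystander: round white jar with blue screw lid, standing, 68 mm diameter, 115 mm tall. Origin: centre of the underside.
- small_jar: Bystander: small round brown jar with black lid, standing, 45 mm diameter, 75 mm tall. Origin: centre of the underside.
- label_carton: Bystander: cardboard cube carton, 61 x 60 x 62 mm. Origin: centre of the underside.
- timer: Bystander: white digital timer standing on its foot, 49 x 70 x 62 mm. Origin: centre of the underside.
- marker_pen: Bystander: white marker pen with a green cap, lying, 134 mm long, 18 mm thick. Origin: underside at mid-length.

How it is judged (in metres and radians):
On the way, in this order (a step that is already met when the one before it is completed fails the run):
1. the pump bottle stands upright and flat on the drip tray's floor, let go, its pump up (angle between pump_bottle's own z axis and vertical below 0.06 rad and x of pump_bottle in the frame of tray_floor between -0.026 and 0.026 m and y of pump_bottle in the frame of tray_floor between -0.026 and 0.026 m and z of pump_bottle in the frame of tray_floor below 0.004 m and contact force between pump_bottle and the fingers below 0.1 N and value of joint pump_head below 0.004 m), for 0.2 s.
2. the pump head is pressed down to its stop while the bottle stands upright on the tray (angle between pump_bottle's own z axis and vertical below 0.06 rad and x of pump_bottle in the frame of tray_floor between -0.026 and 0.026 m and y of pump_bottle in the frame of tray_floor between -0.026 and 0.026 m and z of pump_bottle in the frame of tray_floor below 0.004 m and value of joint pump_head above 0.0122 m), for 0.1 s.
At the end, for the whole second after the job is handed in: The pump bottle stands upright (within 0.06 rad of vertical) at rest, flat on the tray's inner floor inside its rim (base centre within 26 mm of the tray's centre along each of the tray's sides, base within 4 mm of its floor), and the pump head is back up (joint under 2 mm) (angle between pump_bottle's own z axis and vertical below 0.06 rad and x of pump_bottle in the frame of tray_floor between -0.026 and 0.026 m and y of pump_bottle in the frame of tray_floor between -0.026 and 0.026 m and z of pump_bottle in the frame of tray_floor below 0.004 m and value of joint pump_head below 0.002 m and linear speed of pump_bottle below 0.02 m/s and angular speed of pump_bottle below 0.1 rad/s); the robot touches nothing.
It fails at once if a bystander is pushed more than 40 mm from its place (distance of any of wash_bottle, sample_jar, small_jar, label_carton, timer, marker_pen from where it was at the start of the episode above 0.04 m).
It fails at once if a standing bystander is knocked over (angle between any of wash_bottle, sample_jar, small_jar, label_carton, timer's own z axis and vertical above 0.6 rad).
It fails at once if the pump bottle falls freely (faster than 0.8 m/s with nothing of the robot touching it) (linear speed of pump_bottle above 0.8 m/s and contact force between pump_bottle and the fingers below 0.05 N and contact force between pump_bottle and the arm below 0.05 N).
It also fails if it takes over 58 s, if anything falls off the work surface, if the arm or the gripper's body presses on something with over 40 N, if the wrist force passes 120 N, or if a joint passes its speed limit or range.

### The arm

A 6-joint arm with a two-finger parallel gripper is mounted at the origin on a cart in front of the work surface, level with it; the furniture and walls round the work are solid. World frame = base frame: x ahead of the robot, y to its left, z up, the work surface at z = 0. Lengths are in m, angles in degrees, forces in N, time in s.
With the tool pointing down it reaches from about 0.25 to 0.8 m from the base axis. Payload 8.5 kg.
Tool frame: the origin (TCP) lies midway between the tips of the shut fingers; the grasp point (between the pads) lies 19 mm behind it; z points along the fingers, y is the line along which they close (so a half turn about z gives the same grasp; the last joint's range is limited). The gripper opens to 85 mm and grips with 20 to 120 N. Pads are 22 mm wide; open, the fingers measure 114 mm over their backs; the gripper's body (76 mm by 85 mm) begins 54 mm behind the grasp point. The pads swing forward as they close: fully open they stand 13 mm farther back than shut.
Start: joints at [-70.13, 13.648, -0.773, 75.585, 0, 90], TCP at [0.178, -0.494, 0.231] pointing down, gripper open.
Joint ranges: [-152.45, 152.45], [-59.26, 108.67], [-65.41, 83.53], [-104.44, 129.93], [-82.83, 76.93], [-180, 180]. Speed limits (degrees/s): [127.2, 127.2, 159.86, 180, 180, 180].

### API

Orientations are given as [roll, pitch, yaw] about the fixed x, y, z axes, in that order (R = Rz(yaw) Ry(pitch) Rx(roll)).
In Python, from plant import manip gives the robot as it stands. The module is installed in compiled form; this text tells all that it offers. Calls block until the motion is done:
- manip.move_pose(position, orientation): joint-space move of the TCP to a pose.
- manip.movel(position, rate=0.15, rot=None, force_limit=None): straight line of the TCP; rot=None keeps the orientation; rate is the mean speed in m/s. With force_limit (N) it stops when the force on the tool has changed by that much, and returns True; else False.
- manip.movej(angles): joint-space move.
- manip.gripper_to(opening): opening from 0.0 (shut) to 1.0 (fully open); the grip force is fixed at half the most; returns when the fingers have stopped.
- manip.hold(seconds).
- manip.inverse_kinematics(position, orientation): joint angles nearest the present ones, or None.
- manip.camera(name): name is "side" or "top" or "wrist"; returns (picture, depth): 400x640x3 uint8, red, green, blue; 400x640 float32, m along the optical axis (not along the pixel's ray), 0 where there is no reading.
- manip.get_calibration(name): a dict with "intrinsics" (3x3 intrinsics, pixels), "extrinsics" (4x4, takes a point from world to camera coordinates); the wrist camera has in their place "mount" (4x4, takes a point from camera to tool coordinates, whose origin is the TCP and whose axes are the flange's). Camera axes: x right, y down, z forward; pixel columns grow to the right and rows downward; lengths in m; the calibration is good to about 2 mm. A picture is of the moment at which its call begins: read the wrist's pose just before it. get_calibration takes no time and is no camera call.
A pose or a line that the arm cannot do raises manip.MotionError and nothing moves.
- manip.sign_off(): hands the job in; it is judged then, once.
Readings, each from a call of its own:
- manip.get_time(): time.
- manip.get_joints(): joint angles.
- manip.get_joint_vel(): joint speeds.
- manip.get_joint_efforts(): joint torques, N m.
- manip.get_tcp_pos(): TCP position.
- manip.get_ee_rot(): TCP orientation.
- manip.get_ft_force(): force on the tool from outside, world axes, zero at the start.
- manip.get_torque(): the same for the moment, N m.
- manip.get_width(): opening from 0.0 (shut) to 1.0 (fully open).
- manip.get_grip_force(): force on a finger pad.
Only numpy, scipy, OpenCV 4.12 (cv2) and the standard library are available. Lean on these libraries where they do the work, as an engineer would, in place of code of your own. Each camera call takes 0.05 s, during which the arm holds its last target. There are 200 camera calls.

## Working session

There is one attempt and no reset: what is moved stays moved. The work goes in short steps, each a Python script; the robot and the scene stay as the last script left them, time stands still between calls to the robot, and variables do not carry over. Pictures are saved under pics/ and viewed, at most 10 in all, crops included, and the job is handed in when it is done.

```bash
mkdir -p pics
cat > h.py <<'E'
import numpy as np, cv2
from plant import manip
from scipy.spatial.transform import Rotation as R
def snap(n):
    T=None
    if n=="wrist":
        p=np.array(manip.get_tcp_pos()); r=R.from_euler('xyz',manip.get_ee_rot(),degrees=True).as_matrix()
        T=np.eye(4);T[:3,:3]=r;T[:3,3]=p
    im,d=manip.camera(n); c=manip.get_calibration(n); K=np.array(c["intrinsics"])
    W=T@np.array(c["mount"]) if n=="wrist" else np.linalg.inv(np.array(c["extrinsics"]))
    return im,d,K,W
def cloud(d,K,W):
    v,u=np.mgrid[:d.shape[0],:d.shape[1]]
    P=np.stack([(u-K[0,2])/K[0,0]*d,(v-K[1,2])/K[1,1]*d,d],-1)
    Q=P@W[:3,:3].T+W[:3,3]; Q[d==0]=np.nan
    return Q
def save(im,f): cv2.imwrite("pics/"+f,im[:,:,::-1])
E
python3 - <<'E'
from h import *
for n in("top","side"):
    im,d,K,W=snap(n); save(im,n+"0.png"); np.savez(n+"0.npz",im=im,d=d,K=K,W=W); print(n,K.tolist(),W.round(3).tolist())
print(manip.get_ee_rot(),manip.get_time())
E
```

```text
top [[369.84640067343395, 0.0, 326.0596071930576], [0.0, 369.84640067343395, 199.51629178333675], [0.0, 0.0, 1.0]] [[-0.016, -0.988, 0.156, 0.428], [-1.0, 0.014, -0.014, -0.107], [0.012, -0.156, -0.988, 1.077], [0.0, 0.0, 0.0, 1.0]]
side [[404.0460929457374, 0.0, 317.4541089261952], [0.0, 404.0460929457374, 195.1058909002367], [0.0, 0.0, 1.0]] [[-0.975, -0.092, 0.202, 0.341], [-0.222, 0.395, -0.892, 0.991], [0.003, -0.914, -0.405, 0.566], [0.0, 0.0, 0.0, 1.0]]
[-1.79924958e+02 -4.76387409e-04  1.98691748e+01] 0.1
```

View pics/top0.png

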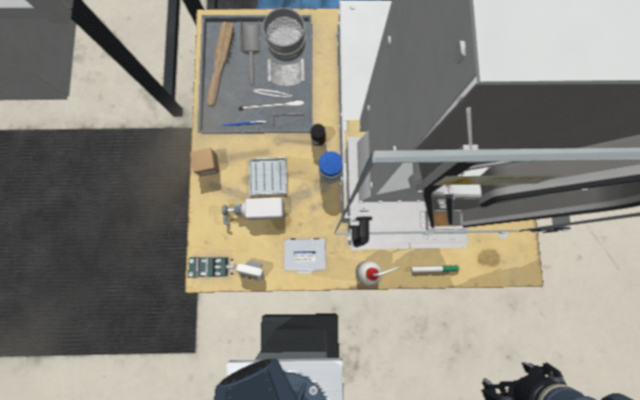

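View pics/side0.png

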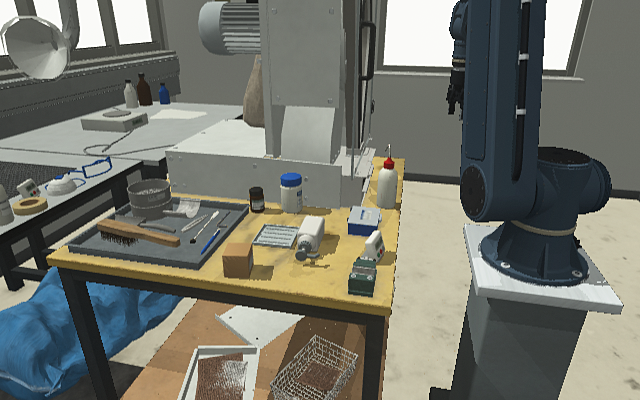

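The top view shows the bottle lying at about (264,208) with its head to the left at (228,212). The tray is the gridded square at (268,176), and the jars, carton, timer, wash bottle and pen stand around it. A machine hood fills the right side. Next I'll measure from depth and zoom in.

Run:
```python
from h import *
Z=np.load("top0.npz"); im,d,K,W=[Z[k] for k in("im","d","K","W")]
Q=cloud(d,K,W)
cv2.imwrite("pics/c1.png",cv2.resize(im[130:290,180:380,::-1],(800,640)[:2],interpolation=cv2.INTER_CUBIC)[:600])
np.set_printoptions(suppress=True,precision=3,linewidth=180)
for n,(u,v) in dict(body=(264,208),tray=(268,176),sheet=(305,255),carton=(204,160),jar=(331,165),small=(318,134),wash=(369,273),timer=(250,270),table=(300,220)).items(): print(n,Q[v,u])
hsv=cv2.cvtColor(im,cv2.COLOR_RGB2HSV)
# body: points by height
m=((Q[...,2]>0.03)&(Q[...,2]<0.09)); m2=np.zeros_like(m); m2[190:235,215:292]=m[190:235,215:292]
n,l,s,c=cv2.connectedComponentsWithStats(m2.astype(np.uint8)); print(s,c)
P=Q[m2]; np.set_printoptions(suppress=True,precision=3)
big=P[P[:,2]>0.048]; print(len(big),np.median(big[:,2]),cv2.minAreaRect(big[:,:2].astype(np.float32)*1000))
print(cv2.minAreaRect(P[:,:2].astype(np.float32)*1000))
print("heightmap rows"); 
for v in range(196,232,2): print(v,[int(1000*z) if z==z else -1 for z in Q[v,218:290:3,2]])
# tray
S=hsv[...,1]; t=np.zeros(S.shape,np.uint8); t[150:200,240:296]=(S[150:200,240:296]<60)*255
cs,_=cv2.findContours(t,0,2); k=max(cs,key=cv2.contourArea)
px=k[:,0]; g=np.array([[(u-K[0,2])/K[0,0],(v-K[1,2])/K[1,1],1] for u,v in px])@W[:3,:3].T
X=W[:3,3]+g*((0.01-W[2,3])/g[:,2])[:,None]; print("tray",cv2.minAreaRect(X[:,:2].astype(np.float32)*1000), cv2.contourArea(k))
```

```text
body [0.568 0.051 0.056]
tray [0.67  0.048 0.007]
sheet [ 0.437 -0.061  0.042]
carton [0.705 0.219 0.064]
jar [ 0.673 -0.136  0.116]
small [ 0.773 -0.102  0.078]
wash [ 0.39  -0.223  0.155]
timer [0.399 0.086 0.06 ]
table [ 0.538 -0.046  0.003]
[[     0      0    640    400 254991]
 [   222    198     62     28   1009]] [[319.747 199.464]
 [257.147 208.628]]
760 0.05603822100509381 ((569.9456176757812, 57.20443344116211), (56.36627960205078, 112.61912536621094), 1.2761424779891968)
((565.1265258789062, 84.8779296875), (63.39255905151367, 173.4368438720703), 7.119293689727783)
heightmap rows
196 [-1, 0, -3, 0, 0, 0, 2, 1, 7, 0, 0, 0, -1, -1, 2, -4, 0, 0, -2, 0, 4, -1, 1, -1]
198 [-1, -1, 0, 0, 0, 0, 1, 4, -1, 0, 0, 0, 48, 50, 52, 53, 52, 53, 52, 53, 56, 57, 0, -1]
200 [-2, 0, 1, 0, 0, -3, -1, -1, -1, 2, 57, 58, 57, 58, 55, 56, 57, 56, 53, 56, 57, 57, 0, 2]
202 [-1, 0, 1, 0, -2, 0, -1, 0, -1, 50, 57, 52, 59, 57, 56, 57, 52, 57, 56, 54, 54, 55, 2, 1]
204 [0, -1, 1, 4, 0, 0, 0, 33, 38, 50, 53, 58, 55, 56, 57, 59, 54, 58, 55, 53, 56, 53, 9, -1]
206 [-1, 0, 41, 33, 1, -2, 40, 41, 41, 51, 5
[... 547 characters left out ...]
, 0, 31, 0, 0, 0, -1, 2, -1, 0, 53, 46, 43, 43, 37, 36, 36, 33, 28, 27, 23, 23, 0, -2]
220 [-2, 0, 35, 0, 1, 1, 1, 2, 1, -1, 1, 0, -3, 2, 1, 2, 0, 4, 0, -1, -4, 0, 0, 1]
222 [2, 0, 30, 33, 1, 0, 1, 0, 0, 0, 1, 2, -1, 1, 2, 0, -2, 0, 0, 1, 1, -1, 0, 1]
224 [0, 0, -2, 29, 1, 0, -2, 0, 0, 1, 3, 0, 0, 1, 2, -2, 0, 1, 2, 2, -3, 0, 0, 0]
226 [3, 0, 2, 2, -3, 3, 2, -2, 1, -2, 1, 0, 2, 1, 0, -1, 3, 1, 1, 1, 3, -1, 1, 0]
228 [1, -2, -1, 2, 0, 0, 0, 2, -4, 3, 0, 0, -1, 0, -2, -1, -1, 1, 0, -1, 0, -1, -2, 0]
230 [2, -3, 0, -3, 0, 0, 1, 0, 2, -1, -3, 2, 0, 0, -1, 0, 0, 0, 0, 1, 0, 1, 0, 1]
tray ((669.7193603515625, 48.756649017333984), (114.30879974365234, 114.55770111083984), 0.0168113112449646) 1395.0
```

View pics/c1.png

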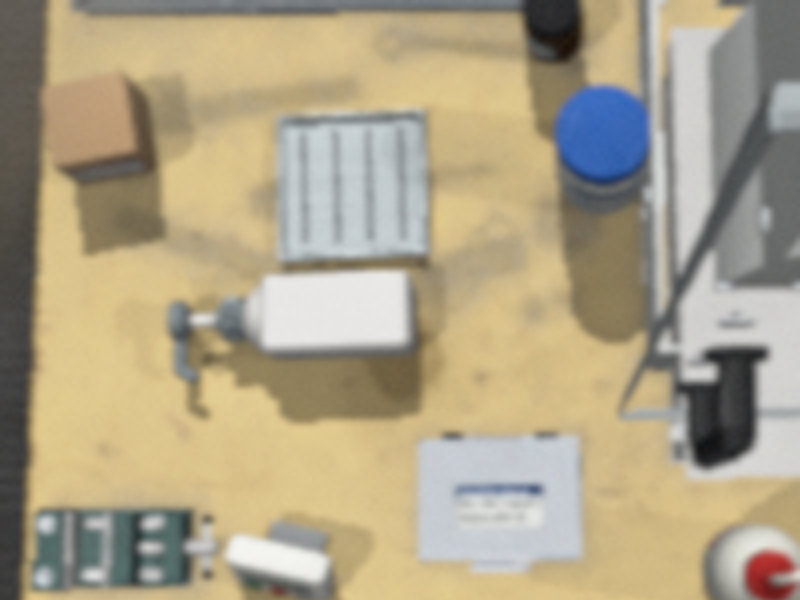

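The bottle's body is centred at (0.570, 0.057) with its top at 56 mm, which matches its size. Its axis is about +y and its spout points to -x. The tray is centred at (0.670, 0.049) and square to the axes. My plan is to grasp with the hand leaning 40° toward the head, across the body. Rotating the bottle upright then leaves the hand leaning back toward the robot.

```bash
cat > plan.py <<'E'
from h import *
def T(Rm,p): M=np.eye(4); M[:3,:3]=Rm; M[:3,3]=p; return M
al=np.radians(1.3)
zb=np.array([-np.sin(al),np.cos(al),0]); xb=np.array([0,0,-1.]); yb=np.cross(zb,xb)
base=np.array([0.570,0.057,0.028])-zb*0.055
B0=T(np.c_[xb,yb,zb],base)
TH=np.radians(40); S=0.070; UP=0.010
tz=-zb*np.sin(TH)+xb*np.cos(TH)
def tool(sg):
    ty=sg*yb; Rm=np.c_[np.cross(ty,tz),ty,tz]
    return T(Rm,base+S*zb-UP*xb+0.019*tz)
B1=T(np.eye(3),[0.670,0.049,0.004])
def rpy(M): return R.from_matrix(M[:3,:3]).as_euler('xyz',degrees=True)
def off(M,v): N=M.copy(); N[:3,3]+=v; return N
E
python3 - <<'E'
from plan import *
np.set_printoptions(suppress=True,precision=2)
print("base",base,"yb",yb)
for sg in(1,-1):
    T0=tool(sg); T1=B1@np.linalg.inv(B0)@T0
    for n,M in dict(pre=off(T0,-0.12*tz),grasp=T0,lift=off(T0,[0,0,.2]),over=off(T1,[0,0,.12]),place=T1,ret=off(T1,-.12*T1[:3,2])).items():
        q=manip.inverse_kinematics(M[:3,3],rpy(M)); print(sg,n,M[:3,3].round(3),M[:3,2],rpy(M),q if q is None else np.array(q))
E
```

```text
base [0.57 0.   0.03] yb [-1.   -0.02 -0.  ]
1 pre [0.57 0.14 0.12] [ 0.01 -0.64 -0.77] [180.  -40.  -88.7] [ 30.65  37.61   8.67  83.42 -34.07 -53.72]
1 grasp [0.57 0.06 0.02] [ 0.01 -0.64 -0.77] [180.  -40.  -88.7] [ 24.44  38.67  -4.29  65.28 -36.23 -60.85]
1 lift [0.57 0.06 0.22] [ 0.01 -0.64 -0.77] [180.  -40.  -88.7] [ 24.44  29.44  10.74  89.55 -36.23 -60.85]
1 over [0.68 0.05 0.18] [ 0.77  0.   -0.64] [180.  50. 180.] [  6.36   7.03 -44.51 -11.37  -4.87   4.1 ]
1 place [0.68 0.05 0.06] [ 0.77  0.   -0.64] [180.  50. 180.] [  6.36  21.92 -53.74 -35.48  -4.87   4.1 ]
1 ret [0.58 0.05 0.14] [ 0.77  0.   -0.64] [180.  50. 180.] [  8.02   4.06 -58.55 -22.33  -6.14   5.18]
-1 pre [0.57 0.14 0.12] [ 0.01 -0.64 -0.77] [180.   40.   91.3] [ 30.65  37.61   8.67  83.42 -34.07 126.28]
-1 grasp [0.57 0.06 0.02] [ 0.01 -0.64 -0.77] [180.   40.   91.3] [ 24.44  38.67  -4.29  65.28 -36.23 119.15]
-1 lift [0.57 0.06 0.22] [ 0.01 -0.64 -0.77] [180.   40.   91.3] [ 24.44  29.44  10.74  89.55 -36.23 119.15]
-1 over [0.68 0.05 0.18] [ 0.77  0.   -0.64] [180. -50.   0.] [   6.36    7.03  -44.51  -11.37   -4.87 -175.9 ]
-1 place [0.68 0.05 0.06] [ 0.77  0.   -0.64] [180. -50.   0.] [   6.36   21.92  -53.74  -35.48   -4.87 -175.9 ]
-1 ret [0.58 0.05 0.14] [ 0.77  0.   -0.64] [180. -50.   0.] [   8.02    4.06  -58.55  -22.33   -6.14 -174.82]
```

Run:
```python
from plan import *
np.set_printoptions(suppress=True,precision=3)
Z=np.load("top0.npz"); Q=cloud(Z["d"],Z["K"],Z["W"]); r=np.hypot(Q[...,0],Q[...,1]); s=(r<.50)&(Q[...,2]>.2)&(Q[...,1]<0.3)&(Q[...,0]>.15)&(Q[...,1]>-.42)
print("obstacles in sweep",s.sum(), Q[s].min(0) if s.any() else '')
p=np.array(manip.get_tcp_pos()); a=np.radians(-70.13)
manip.movel([0.36*np.cos(a),0.36*np.sin(a),0.38],rate=0.2)
q=np.array(manip.get_joints()); q[0]=30; manip.movej(q)
T0=tool(1); pre=off(T0,-0.12*tz); manip.gripper_to(0.88)
manip.move_pose(pre[:3,3],rpy(pre)); print(manip.get_time(),manip.get_tcp_pos(),manip.get_ft_force())
im,d,K,W=snap("wrist"); save(im,"w1.png"); np.savez("w1.npz",im=im,d=d,K=K,W=W)
```

```text
obstacles in sweep 2526 [ 0.153 -0.42   0.2  ]
5.8917 [0.568 0.137 0.116] [-0.341 -0.295 -0.355]
```

View pics/w1.png

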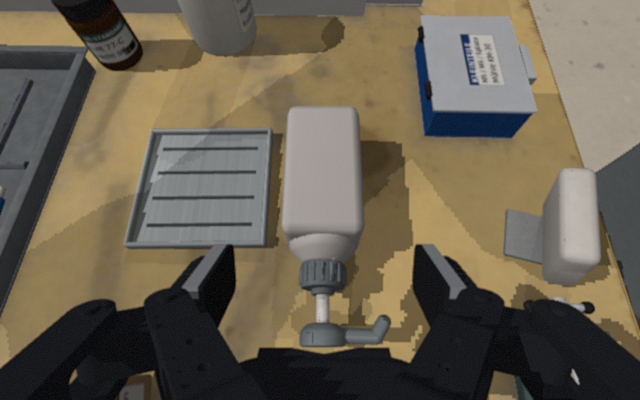

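The wrist view shows the bottle at u≈323, midway between the fingers, with the tray to its left and the spout clear of the finger strip. I'll check the pose from wrist depth, then grasp and lift.

Run:
```python
from plan import *
np.set_printoptions(suppress=True,precision=4)
Z=np.load("w1.npz"); Q=cloud(Z["d"],Z["K"],Z["W"])
m=np.zeros(Q.shape[:2],bool); m[95:240,275:370]=1
m&=(Q[...,2]>.050)&(Q[...,2]<.064); P=Q[m]; print("body",m.sum(),np.median(P[:,2]),cv2.minAreaRect(P[:,:2].astype(np.float32)*1000))
m=np.zeros(Q.shape[:2],bool); m[128:247,125:272]=1
m&=(Q[...,2]>.007)&(Q[...,2]<.014); P=Q[m]; print("rim",np.percentile(P[:,:2],[1,99],axis=0), np.median(Q[150:230,160:260].reshape(-1,3),0))
T0=tool(1); 
hit=manip.movel(T0[:3,3],rate=0.08,force_limit=12); print("hit",hit,manip.get_tcp_pos(),manip.get_ft_force())
if not hit:
    manip.gripper_to(0.0); print("grip",manip.get_width(),manip.get_grip_force(),manip.get_ft_force())
    manip.movel(T0[:3,3]+[0,0,.03],rate=0.05); print(manip.get_width(),manip.get_ft_force())
    manip.movel(T0[:3,3]+[0,0,.2],rate=0.12); print(manip.get_width(),manip.get_grip_force(),manip.get_ft_force(),manip.get_time())
    im,d,K,W=snap("wrist"); save(im,"w2.png")
    im,d,K,W=snap("side"); cv2.imwrite("pics/s2.png",cv2.resize(im[100:300,200:440,::-1],(720,600)))
```

```text
body 9947 0.056041832522966906 ((571.4832153320312, 56.196495056152344), (55.707393646240234, 106.79981994628906), 1.115925908088684)
rim [[ 0.6161 -0.0058]
 [ 0.7272  0.1046]] [nan nan nan]
hit False [0.5702 0.0601 0.0237] [ 0.4442 -0.4235 -0.2516]
grip 0.6545920704779074 63.97564888000488 [0.1516 3.1087 4.1475]
0.6429780959179279 [-0.351  -0.2873 -4.4636]
0.6490638471187897 63.51888298988342 [ 0.7099  0.6576 -3.3437] 10.2167
```

View pics/s2.png

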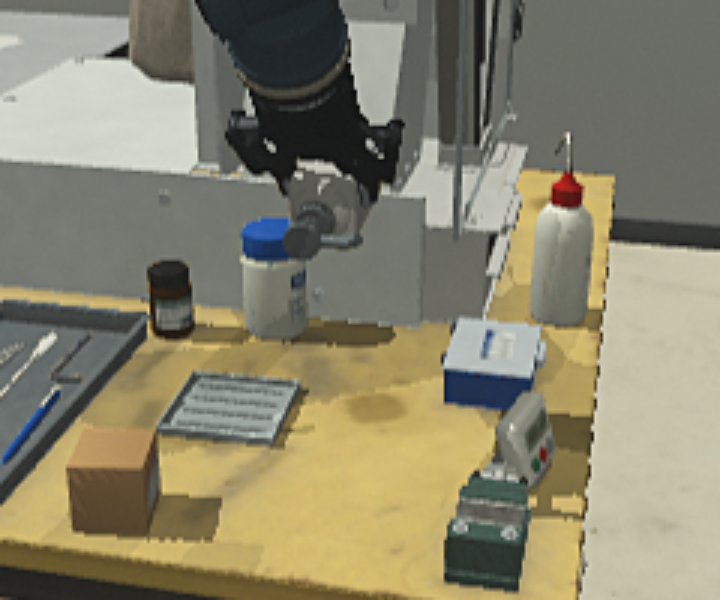

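The bottle is held firmly (3.3 N carried, width unchanged). Wrist depth agrees with the plan to about 1.5 mm and puts the tray centre at (0.6717, 0.0494). Next I turn the bottle upright above the tray.

```bash
sed -i 's/0.670,0.049,0.004/0.671,0.049,0.004/' plan.py
python3 - <<'E'
from plan import *
np.set_printoptions(suppress=True,precision=4)
T0=tool(1); T1=B1@np.linalg.inv(B0)@T0
try: manip.movel(off(T1,[0,0,.12])[:3,3],rate=0.04,rot=rpy(T1)); print("line")
except manip.MotionError as e:
    print(e); manip.move_pose(off(T1,[0,0,.12])[:3,3],rpy(T1))
manip.hold(.3)
print(manip.get_tcp_pos(),T1[:3,3],manip.get_ee_rot(),manip.get_width(),manip.get_ft_force(),manip.get_time())
im,d,K,W=snap("side"); cv2.imwrite("pics/s3.png",cv2.resize(im[100:300,200:440,::-1],(720,600))); np.savez("s3.npz",im=im,d=d,K=K,W=W)
im,d,K,W=snap("top"); np.savez("t3.npz",im=im,d=d,K=K,W=W)
E
```

```text
line
[0.6756 0.049  0.1818] [0.6756 0.049  0.0618] [-179.9972   50.0007 -179.995 ] 0.6495056237189344 [-0.3449 -0.1151 -3.4166] 13.6167
```

View pics/s3.png

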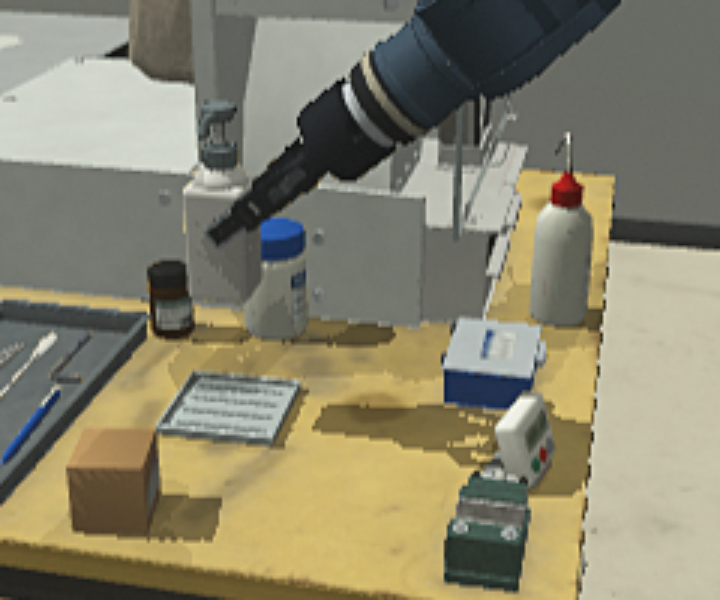

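The bottle is upright above the tray. Now I check the head position in the top view, lower until contact and release.

Run:
```python
from plan import *
np.set_printoptions(suppress=True,precision=4)
Z=np.load("t3.npz"); Q=cloud(Z["d"],Z["K"],Z["W"])
m=(abs(Q[...,0]-.671)<.03)&(abs(Q[...,1]-.049)<.02)&(Q[...,2]>.27)&(Q[...,2]<.32); P=Q[m]; print("head",m.sum(),P.mean(0),np.median(P[:,2]),P.min(0),P.max(0))
Z=np.load("s3.npz"); Q=cloud(Z["d"],Z["K"],Z["W"])
m=(abs(Q[...,0]-.671)<.022)&(abs(Q[...,1]-.077)<.012)&(Q[...,2]>.13)&(Q[...,2]<.225); P=Q[m]; A=np.c_[P[:,2]-.18,P[:,0]-.671,np.ones(len(P))]
print("side face y = slope_z,slope_x,c",len(P),np.linalg.lstsq(A,P[:,1],rcond=None)[0])
T0=tool(1); T1=B1@np.linalg.inv(B0)@T0
manip.movel(off(T1,[0,0,.010])[:3,3],rate=0.08); manip.hold(.2); print(manip.get_ft_force())
hit=manip.movel(off(T1,[0,0,-.006])[:3,3],rate=0.015,force_limit=7)
print("hit",hit,np.array(manip.get_tcp_pos())-T1[:3,3],manip.get_ft_force(),manip.get_time())
```

```text
head 166 [0.6692 0.0488 0.2944] 0.29474211979027476 [0.6552 0.0336 0.2873] [0.684  0.0686 0.2982]
side face y = slope_z,slope_x,c 507 [-0.0008 -0.0346  0.0789]
[-0.2702 -0.1592 -3.762 ]
hit True [ 0.0002 -0.      0.0015] [ 1.5256 -0.1423  3.6263] 16.0917
```

Contact came 1.5 mm above nominal, which is consistent with the floor. I'll release, back off and look.

Run:
```python
from plan import *
np.set_printoptions(suppress=True,precision=4)
manip.gripper_to(1.0); manip.hold(.3); print(manip.get_ft_force(),manip.get_grip_force())
T0=tool(1); T1=B1@np.linalg.inv(B0)@T0
manip.movel(T1[:3,3]-0.13*T1[:3,2]+[0,0,.002],rate=0.08); print(manip.get_ft_force())
manip.movel(np.array(manip.get_tcp_pos())+[-.03,0,.15],rate=0.15)
im,d,K,W=snap("side"); cv2.imwrite("pics/s4.png",cv2.resize(im[100:300,200:440,::-1],(720,600))); Qs=cloud(d,K,W)
im,d,K,W=snap("top"); Q=cloud(d,K,W)
m=(abs(Q[...,0]-.671)<.04)&(abs(Q[...,1]-.049)<.02)&(Q[...,2]>.165)&(Q[...,2]<.19); P=Q[m]; print("head",m.sum(),P.mean(0),np.median(P[:,2]),P.min(0),P.max(0))
P=Qs[(abs(Qs[...,0]-.671)<.04)&(abs(Qs[...,1]-.077)<.015)&(Qs[...,2]>.02)&(Qs[...,2]<.1)]; print("face",len(P),P.mean(0),P.min(0),P.max(0),np.polyfit(P[:,2],P[:,1],1))
print(manip.get_time(),manip.get_tcp_pos())
```

```text
[-0.7982  0.3449 -0.5888] 0.0
[-0.1224  0.241  -0.4372]
head 126 [0.6691 0.0488 0.1758] 0.17618528035138126 [0.6547 0.0333 0.1675] [0.6838 0.069  0.1808]
face 544 [0.667  0.0773 0.0607] [0.6416 0.0621 0.0201] [0.6986 0.0841 0.0998] [-0.0054  0.0776]
19.85 [0.5458 0.0489 0.2956]
```

View pics/s4.png

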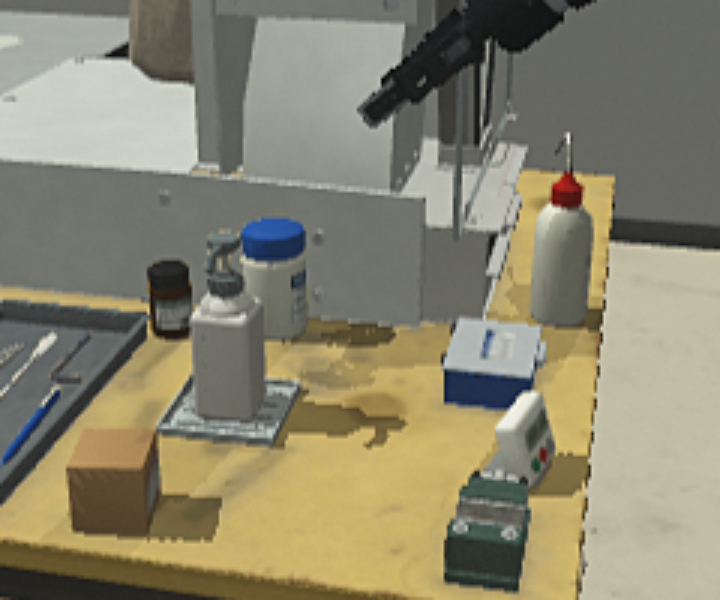

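The bottle stands on the tray with its head top at (0.669, 0.049, 0.176), exactly 172 mm above the floor. Now I press the pump with shut fingers pointing down.

Run:
```python
from plan import *
np.set_printoptions(suppress=True,precision=4)
manip.gripper_to(0.0)
h=np.array([0.669,0.0487,0.0])
manip.movel(h+[-.06,0,.33],rate=0.08,rot=[180,0,180])
manip.movel(h+[0,0,.195],rate=0.12); manip.hold(.3); f0=np.array(manip.get_ft_force()); print("above",manip.get_tcp_pos(),f0)
hit=manip.movel(h+[0,0,.152],rate=0.02,force_limit=16)
print("press",hit,manip.get_tcp_pos(),np.array(manip.get_ft_force())-f0)
manip.hold(.4); print(manip.get_tcp_pos(),np.array(manip.get_ft_force())-f0)
```

```text
above [0.669  0.0487 0.1954] [-0.3761  0.0435 -0.2341]
press True [0.6694 0.0487 0.1624] [-2.1245  0.1054  8.5762]
[0.6692 0.0487 0.1622] [-1.1023 -0.0352  9.107 ]
```

At 13.8 mm of travel and 9 N it's close to the stop or on it. I'll press slightly harder to make sure, then release.

Run:
```python
from plan import *
np.set_printoptions(suppress=True,precision=4)
h=np.array([0.669,0.0487,0.0])
hit=manip.movel(h+[0,0,.158],rate=0.01,force_limit=9); manip.hold(.4)
print(hit,manip.get_tcp_pos(),manip.get_ft_force())
manip.movel(h+[0,0,.20],rate=0.03); manip.movel(h+[0,0,.28],rate=0.1); manip.movel(h+[-.15,0,.33],rate=0.12); manip.hold(.5)
im,d,K,W=snap("side"); cv2.imwrite("pics/s5.png",cv2.resize(im[100:300,200:440,::-1],(720,600)))
im,d,K,W=snap("top"); Q=cloud(d,K,W)
m=(abs(Q[...,0]-.671)<.04)&(abs(Q[...,1]-.049)<.02)&(Q[...,2]>.15)&(Q[...,2]<.19); P=Q[m]; print("head",m.sum(),P.mean(0),np.median(P[:,2]))
print(manip.get_time(),manip.get_ft_force())
```

```text
True [0.6693 0.0487 0.1625] [-2.0674  0.819   8.1524]
head 124 [0.6692 0.0485 0.1758] 0.17605889073708725
30.7583 [-0.5369  0.022  -0.4169]
```

View pics/s5.png

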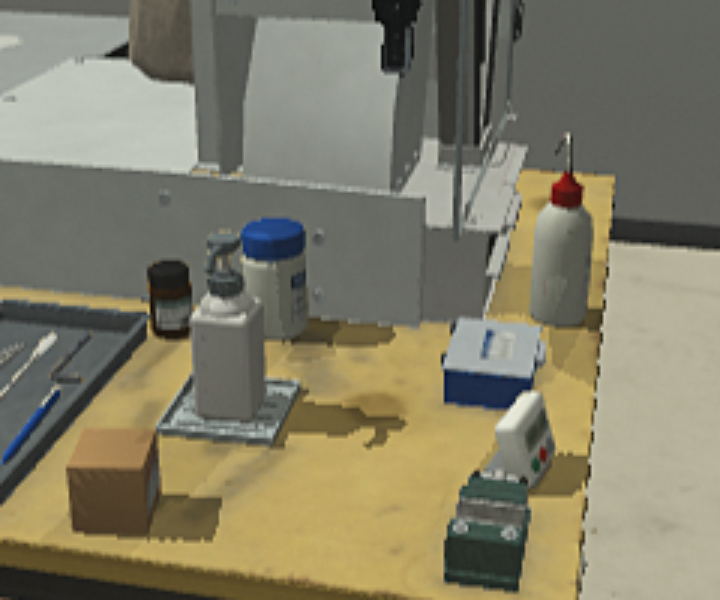

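The pump moved 13.5–13.8 mm against a rigid stop, and the force went past 16 N before settling at about 8.5–9 N. It is back up at 0.176 m. The bottle stands and the bystanders haven't moved.

```bash
python3 -c "
from plant import manip
print(manip.sign_off())"
```

```text
the job is handed in; nothing more can be done
None
```

The job is handed in: the bottle stands upright on the drip tray, its pump was pressed to the stop and sprang back up, and the bystanders look unmoved in the last picture; the hand-in call gave no verdict.

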